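# Clip the gas bottle upright in its bench bracket

### The job

The small torch-gas bottle is lying on the bench. Stand it up and push it into its bracket, so that the ring on its collar presses the spring gate of the bracket's snap hook open and the gate snaps shut again behind the ring; do not ram it. Leave the bottle standing upright on the bench, hooked on, and leave the flux jar and the burr pot standing where they are.

Things in the scene. Friction and masses are not known exactly. Their poses are not given: they have to be found in the camera images.
- gas_bottle: grey steel gas bottle, 0.4-0.65 kg, 206 mm long, lying, ring up, axis 30 mm above the bench. Origin: centre of the underside of its rubber boot; z along the bottle to the cap, x from the axis to the ring. Along z: eight-sided boot 60 mm across flats to 24 mm; body 54 mm diameter to 142 mm; collar 60 mm diameter at 118-132 mm; neck 22 mm diameter to 175 mm. Centre of mass about 65 mm from the underside
- bottle_cap (a point): centre of the ball-shaped valve cap, 31 mm diameter, on the bottle's axis 190 mm from the underside; axes as gas_bottle. Held by this ball, the bottle can swivel about the line through the two fingers
- bottle_ring (a point): middle of the outer bar of the bow ring welded to the collar: 72 mm from the bottle's axis along its x, 125 mm from the underside; axes as gas_bottle. Ring of 5 mm round bar, square to the bottle's axis; inside it is 35 mm wide and 39 mm deep from collar to outer bar
- bracket: dark steel bracket fixed to the bench. Origin: the point on the bench under the axis of an upright bottle whose body touches the V-shaped rubber saddle (44-66 mm high); x points level from there to the post, the way the bottle is pushed in; z up. Post 60 mm wide, 184 mm high, front at x = 88 mm, foot to x = 154 mm; nothing of the bracket is nearer than x = 10 mm
- hook_seat (a point): middle of the inside of the snap hook, where the ring's bar belongs: x = 60 mm, z = 125 mm from the bracket's origin; axes as bracket. Loop of 8 mm bar in the x-z plane, mouth towards -x; its nose ends at x = 40, z = 114 mm, 8 mm below the ring of an upright bottle. Inside, the bar has 11 mm room either way along x; pushed about 9 mm behind this point, it lets the gate slip shut
- gate (a joint): angle of the sprung gate, rad: 0 shut, swings inward only, to 1.2 at most, about 0.8 as an upright bottle's ring passes. A 6 mm bar 30 mm long, hinged at the top of the mouth (x = 43, z = 149 mm from the bracket's origin), hanging down to the nose. Opening it takes about 4 to 7 N at the ring; with the foot's friction on the bench, pushing the bottle in takes up to about 15 N. The foot tends to lag
- flux_jar: bystander: flux jar with a black lid, 48 mm diameter, 57 mm high, standing on the bench; origin at the centre of its underside
- burr_pot: bystander: cream pot with burrs in a green ring, 58 mm diameter, 85 mm high, standing on the bench; origin at the centre of its underside

How it is judged (in metres and radians):
On the way:
1. the ring on the bottle has pushed the hook's gate open (value of joint gate above 0.15 rad and contact force between gas_bottle and bracket above 0.3 N).
At the end, for the whole second after the job is handed in: The bottle stands upright on the bench (tilt under 0.1 rad), at rest and let go; the outer bar of its ring lies inside the snap hook (within 14 mm along x, 17 mm across, 10 mm in height of the seat) and the gate is shut (under 0.1 rad) (value of joint gate below 0.1 rad and x of bottle_ring in the frame of hook_seat between -0.014 and 0.014 m and y of bottle_ring in the frame of hook_seat between -0.017 and 0.017 m and z of bottle_ring in the frame of hook_seat between -0.01 and 0.012 m and angle between gas_bottle's own z axis and vertical below 0.1 rad and height (world z) of gas_bottle below 0.006 m and linear speed of gas_bottle below 0.02 m/s); the robot touches nothing.
It fails at once if the bottle is rammed into the bracket (more than 60 N between them) (contact force between gas_bottle and bracket above 60 N).
It fails at once if the flux jar is shifted or knocked over (distance of flux_jar from where it was at the start of the episode above 0.03 m or angle between flux_jar's own z axis and vertical above 0.5 rad).
It fails at once if the burr pot is shifted or knocked over (distance of burr_pot from where it was at the start of the episode above 0.03 m or angle between burr_pot's own z axis and vertical above 0.5 rad).
It also fails if it takes over 72 s, if anything falls off the work surface, if the arm or the gripper's body presses on something with over 40 N, if the wrist force passes 120 N, or if a joint passes its speed limit or range.

### The arm

A 6-joint arm with a two-finger parallel gripper is mounted at the origin on a cart in front of the work surface, level with it; the furniture and walls round the work are solid. World frame = base frame: x ahead of the robot, y to its left, z up, the work surface at z = 0. Lengths are in m, angles in degrees, forces in N, time in s.
With the tool pointing down it reaches from about 0.375 to 0.75 m from the base axis. Payload 9 kg.
Tool frame: the origin (TCP) lies where the fingers leave the gripper's body, on its centre line; the fingertips stand 73 mm ahead of it and the grasp point (between the pads) lies 54 mm ahead of it (robot.tip_reach is the distance from the TCP to the fingertips, in m); z points along the fingers, y is the direction in which the jaws open and shut (so a half turn about z gives the same grasp; the last joint's range is limited). The gripper opens to 85 mm and grips with 20 to 120 N. Pads are 22 mm wide; open, the fingers measure 114 mm over their backs; the gripper's body (76 mm by 85 mm) begins 54 mm behind the grasp point. The pads swing forward as they close: fully open they stand 13 mm farther back than shut.
Start: joints at [56.052, 5.964, 5.575, 89.605, 0, 77.527], TCP at [0.22, 0.558, 0.304] pointing down, gripper open.
Joint ranges: [-171.21, 171.21], [-48.23, 106.86], [-62.78, 66.21], [-105.2, 120.99], [-86.42, 89.51], [-180, 180]. Speed limits (degrees/s): [127.2, 127.2, 147.25, 180, 180, 180].

### API

Orientations are given as [roll, pitch, yaw] about the fixed x, y, z axes, in that order (R = Rz(yaw) Ry(pitch) Rx(roll)).
In Python, from plant import robot gives the robot as it stands. Calls block until the motion is done:
- robot.move_pose(position, orientation): joint-space move of the TCP to a pose.
- robot.line_to(position, vel=0.15, rotation=None, guard=None): straight line of the TCP; rotation=None keeps the orientation; vel is the mean speed in m/s. With guard (N) it stops when the force on the tool has changed by that much, and returns True; else False.
- robot.goto_joints(angles): joint-space move.
- robot.set_gripper(opening): finger opening in m; the grip force is fixed at half the most; returns when the fingers have stopped.
- robot.pause(seconds).
- robot.ik(position, orientation): joint angles nearest the present ones, or None.
- robot.observe(): the state.
- robot.grab_frame(name): name is "scene" or "top" or "wrist"; returns the picture (384x512x3 uint8, blue, green, red); there is no depth.
- robot.get_calibration(name): a dict with "vertical_fov" (degrees; the focal length in pixels is half the picture's height over the tangent of half this angle, whatever the lens; pixels are square), "cx", "cy" (the principal point, pixels), "rvec" (rotation vector, rad) and "tvec" (3), from world to camera coordinates, as OpenCV has them. Camera axes: x right, y down, z forward; pixel columns grow to the right and rows downward; lengths in m; the calibration is good to about 2 mm. A picture is of the moment at which its call begins: read the wrist's pose just before it. get_calibration takes no time and is no camera call; for the wrist camera it gives the pose at the moment of the call.
A pose or a line that the arm cannot do raises robot.IKError and nothing moves.
- robot.job_done(): hands the job in, once; it reports no verdict.
The state is a dict: "time": time; "q": joint angles; "qvel": joint speeds; "joint_torque": joint torques, N m; "tool_pos": TCP position; "tcp_rot": TCP orientation; "ft_force": force on the tool from outside, world axes, zero at the start; "torque": the same for the moment, N m; "gripper_width": finger opening in m.
Only numpy, scipy, OpenCV 4.12 (cv2) and the standard library are available. Lean on these libraries where they do the work, as an engineer would, in place of code of your own. Each camera call takes 0.05 s, during which the arm holds its last target.

## Working session

There is one attempt and no reset: what is moved stays moved. The work goes in short steps, each a Python script; the robot and the scene stay as the last script left them, time stands still between calls to the robot, and variables do not carry over. Pictures are saved under pics/ and viewed, and the job is handed in when it is done.

```bash
ls; mkdir -p pics; python3 - <<'E'
from plant import robot
import cv2,json
for n in ("scene","top","wrist"):
    print(n,robot.get_calibration(n))
    cv2.imwrite(f"pics/{n}0.png",robot.grab_frame(n))
print(robot.observe())
E
```

```text
pics
scene {'vertical_fov': 54.74841519877492, 'cx': 258.3569512453842, 'cy': 190.73253283505372, 'rvec': array([ 2.10853371, -1.00743521,  0.46580568]), 'tvec': array([-0.35798531,  0.3035444 ,  0.64884671])}
top {'vertical_fov': 48.893200680052004, 'cx': 259.2329084701218, 'cy': 195.22126452053325, 'rvec': array([ 2.14038663, -2.18158748,  0.0996682 ]), 'tvec': array([-0.03022528,  0.53447798,  1.19820086])}
wrist {'vertical_fov': 67.29023518130057, 'cx': 255.09510747141812, 'cy': 190.16269519377008, 'rvec': array([-2.35888852, -1.60709397, -0.2682215 ]), 'tvec': array([-0.59971703, -0.04190002,  0.38156859])}
{'time': 0.15, 'q': array([ 5.60541146e+01,  5.99101892e+00,  5.53941150e+00,  8.96041103e+01,
       -1.04031813e-03,  7.75271193e+01]), 'qvel': array([ 0.0605093 , -0.09383992,  0.24375254, -0.0198775 ,  0.00641932,
        0.01778261]), 'joint_torque': array([ 4.93761283e-03, -5.57357061e+01,  5.04005921e+01,  1.26017688e-02,
       -2.49097584e-04,  9.42248647e-06]), 'tool_pos': array([0.21953313, 0.55821544, 0.3033186 ]), 'tcp_rot': array([-1.79945373e+02, -1.10179987e-02,  1.58526991e+02]), 'ft_force': array([-0.11861924, -0.45127184, -0.41667103]), 'torque': array([ 0.03193693,  0.00748541, -0.03557572]), 'gripper_width': 0.08590590762153426}
```

View pics/scene0.png

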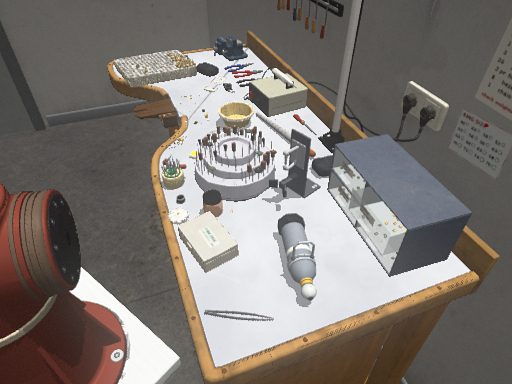

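View pics/top0.png

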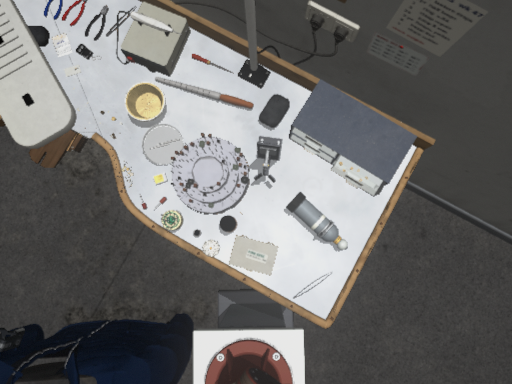

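View pics/wrist0.png

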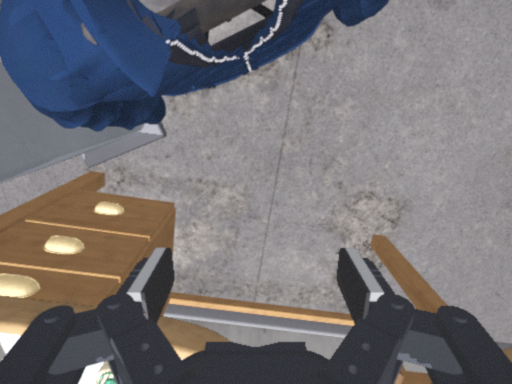

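The scene view shows the bottle at about (297,250), with its cap nearest the camera at (308,290), the bracket at (295,170), the jar at (212,200) and the burr pot at (172,175). In the top view the bottle runs from (292,202) to (342,243), the bracket is at (267,160), the jar at (228,224) and the pot at (171,219). Next I'll zoom in.

```bash
cat > h.py <<'E'
import numpy as np,cv2
from plant import robot
def cam(n):
    c=robot.get_calibration(n); f=192/np.tan(np.radians(c['vertical_fov']/2))
    R=cv2.Rodrigues(np.array(c['rvec'],float))[0]; t=np.array(c['tvec'],float)
    return dict(K=np.array([[f,0,c['cx']],[0,f,c['cy']],[0,0,1]]),R=R,t=t,C=-R.T@t)
def ray(c,uv):
    d=c['R'].T@np.linalg.inv(c['K'])@np.array([uv[0],uv[1],1.]); return c['C'],d/np.linalg.norm(d)
def onz(c,uv,z):
    C,d=ray(c,uv); return C+d*(z-C[2])/d[2]
def proj(c,P):
    p=c['K']@(c['R']@np.array(P,float)+c['t']); return p[:2]/p[2]
def tri(c1,u1,c2,u2):
    a,d=ray(c1,u1); b,e=ray(c2,u2)
    s=np.linalg.lstsq(np.c_[d,-e],b-a,rcond=None)[0]
    p,q=a+s[0]*d,b+s[1]*e; return (p+q)/2,np.linalg.norm(p-q)
E
python3 - <<'E'
from h import *
for n in("scene","top"): print(n,cam(n)['C'])
a=cv2.imread("pics/top0.png")[125:260,215:365]; cv2.imwrite("pics/topz.png",cv2.resize(a,None,fx=5,fy=5,interpolation=cv2.INTER_CUBIC)[:600+75])
a=cv2.imread("pics/top0.png")[125:245,225:365]
cv2.imwrite("pics/topz.png",cv2.resize(a,None,fx=5,fy=5,interpolation=cv2.INTER_CUBIC))
a=cv2.imread("pics/scene0.png")[120:305,250:350]
cv2.imwrite("pics/scz.png",cv2.resize(a,None,fx=3.2,fy=3.2,interpolation=cv2.INTER_CUBIC))
E
```

```text
scene [-0.00333871 -0.45512783  0.65889471]
top [ 0.40479642 -0.05526295  1.2471373 ]
```

View pics/topz.png

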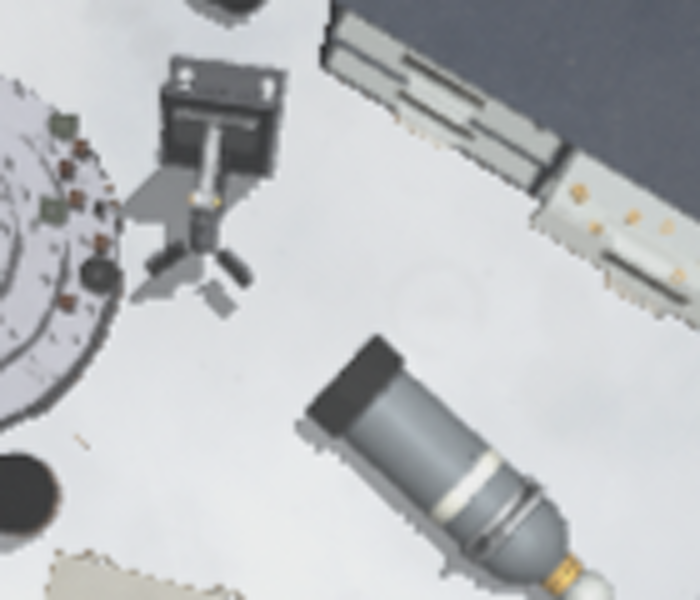

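View pics/scz.png

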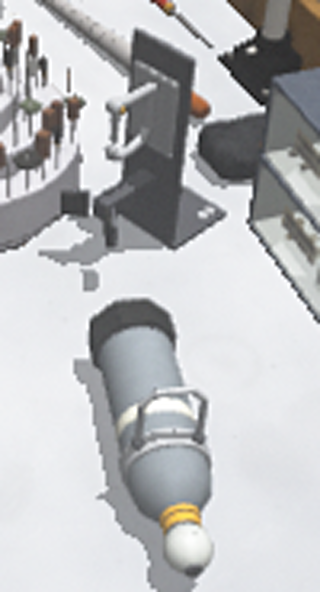

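```bash
python3 - <<'E'
from h import *
t=cv2.imread("pics/top0.png");s=cv2.imread("pics/scene0.png")
a=t[225:255,320:360];b=s[275:305,290:330]
cv2.imwrite("pics/capz.png",np.hstack([cv2.resize(x,None,fx=10,fy=10,interpolation=cv2.INTER_NEAREST)for x in(a,b)]))
a=t[130:190,245:285];b=s[125:205,260:320]
cv2.imwrite("pics/brz.png",np.hstack([cv2.resize(x,(int(x.shape[1]*600/x.shape[0]),600),interpolation=cv2.INTER_NEAREST)for x in(a,b)])[:, :800])
c=cam('top')
for p in [(300,212),(343.4,242.6),(267,150),(265,177)]: print(onz(c,p,0.03))
E
```

```text
[ 0.48263775 -0.15702711  0.03      ]
[ 0.39276749 -0.27831902  0.03      ]
[ 0.66636761 -0.06563509  0.03      ]
[ 0.58657622 -0.058197    0.03      ]
```

View pics/capz.png

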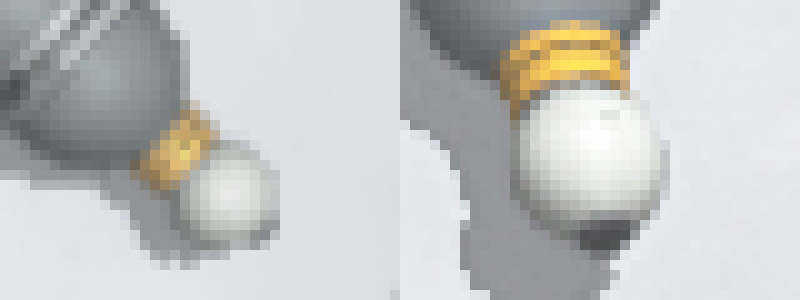

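View pics/brz.png

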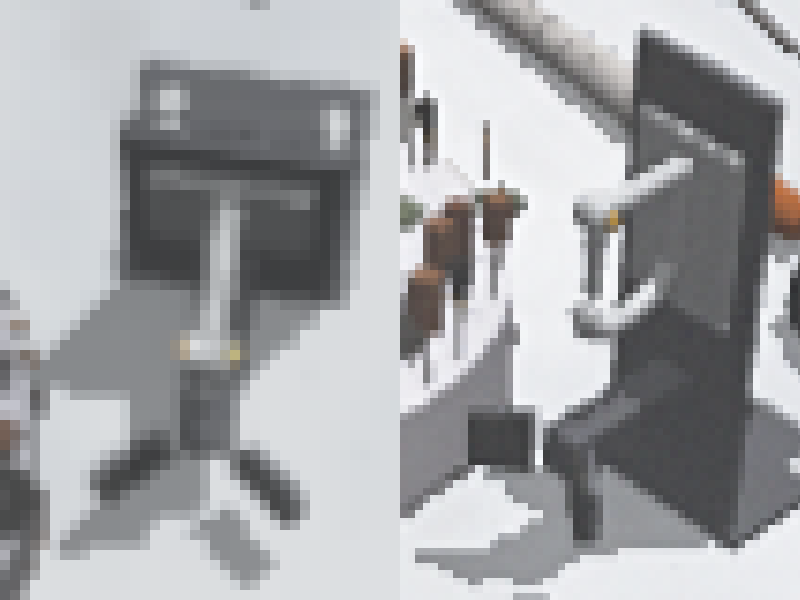

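```bash
python3 - <<'E'
from h import *
T=cam('top');S=cam('scene')
print('cap',tri(T,(342.3,243.7),S,(308.5,290.3)))
def tp(x,y): return (245+x/10-.5,130+y/10-.5)
def sp(x,y): return (260+(x-400)/7.5-.5,125+y/7.5-.5)
print('hinge/orange',tri(T,tp(208,350),S,sp(600,210)))
print('topL',onz(T,tp(122,135),.184),onz(S,sp(640,32),.184))
print('topR',onz(T,tp(355,165),.184),onz(S,sp(782,100),.184))
print('botL',onz(T,tp(125,280),0),'botR',onz(T,tp(343,305),0),onz(S,sp(735,545),0))
print('pot',onz(T,(171,219),.085),'jar',onz(T,(228,223),.057))
w=cam('wrist');o=robot.observe()
from scipy.spatial.transform import Rotation as Ro
R=Ro.from_euler('xyz',o['tcp_rot'],degrees=True).as_matrix()
print('cam in tool',R.T@(w['C']-o['tool_pos']),R.T@w['R'].T)
E
```

```text
cap (array([ 0.3891873 , -0.27421983,  0.03060623]), np.float64(0.0017896333467630587))
hinge/orange (array([ 0.6021569 , -0.05923677,  0.14782727]), np.float64(0.0003180067230996907))
topL [ 0.65209447 -0.03828184  0.184     ] [ 0.64715256 -0.04012139  0.184     ]
topR [ 0.64297815 -0.09781595  0.184     ] [ 0.64268279 -0.09674226  0.184     ]
botL [ 0.65059094 -0.03545868  0.        ] botR [ 0.64161675 -0.10058906  0.        ] [ 0.64181875 -0.09951468  0.        ]
pot [0.46662961 0.20351186 0.085     ] jar [0.45378956 0.04866061 0.057     ]
cam in tool [ 0.08475037  0.00021526 -0.07054776] [[-6.69503531e-05 -9.45251724e-01 -3.26342112e-01]
 [ 9.99999987e-01 -1.12253749e-04  1.19989718e-04]
 [-1.50053613e-04 -3.26342099e-01  9.45251719e-01]]
```

```bash
python3 - <<'E'
from h import *
# feasibility of pushing grasps: tool tilted by a from vertical, toward bracket x (yaw -6.4)
from scipy.spatial.transform import Rotation as Ro
yb=np.radians(-6.5); bx=np.array([np.cos(yb),np.sin(yb),0]); O=np.array([.558,-.0605,0])
for a in (90,80,70,60,45,30):
  for off in (-.05,0):
    z=np.array([0,0,-1])*np.cos(np.radians(a))+bx*np.sin(np.radians(a))
    for s in(1,-1):
      y=s*np.array([-bx[1],bx[0],0]); x=np.cross(y,z)
      e=Ro.from_matrix(np.c_[x,y,z]).as_euler('xyz',degrees=True)
      p=O+bx*off+np.array([0,0,.09])-.054*z
      q=robot.ik(p,e); print(a,off,s,None if q is None else np.round(q,0))
robot.move_pose([.47,-.06,.36],[180,0,173.5])
for n in("wrist","top"): 
    if n=="wrist":
        c=cam(n); np.savez("w1.npz",**c)
    cv2.imwrite(f"pics/{n}1.png",robot.grab_frame(n))
print(robot.observe()['time'],robot.observe()['q'])
E
```

```text
90 -0.05 1 None
90 -0.05 -1 None
90 0 1 None
90 0 -1 None
80 -0.05 1 None
80 -0.05 -1 None
80 0 1 None
80 0 -1 None
70 -0.05 1 None
70 -0.05 -1 None
70 0 1 None
70 0 -1 None
60 -0.05 1 None
60 -0.05 -1 None
60 0 1 None
60 0 -1 None
45 -0.05 1 None
45 -0.05 -1 None
45 0 1 None
45 0 -1 None
30 -0.05 1 None
30 -0.05 -1 None
30 0 1 [-24. -39. -54.  46.   9. -15.]
30 0 -1 [-24. -39. -54.  46.   9. 165.]
2.6333 [-2.30832163e+01 -1.47949863e+01 -8.33759064e+00  9.64660355e+01
  5.56532976e-03 -1.66356900e+01]<sys>:0: UserWarning: Gimbal lock detected. Setting third angle to zero since it is not possible to uniquely determine all angles.
```

View pics/wrist1.png

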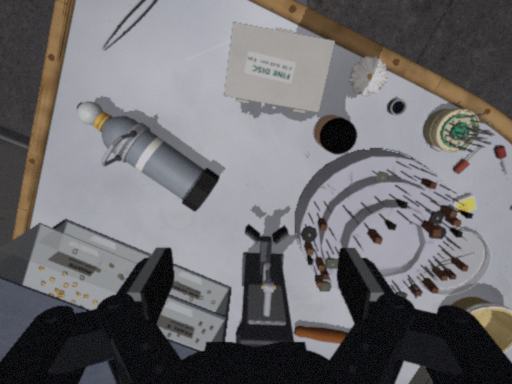

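The wrist view shows the bottle with its cap at (88,113) and boot end at (205,188), the bracket at (265,270), the jar at (336,134) and the pot at (452,130). Next I'll refine these.

```bash
python3 - <<'E'
import cv2,numpy as np
t=cv2.imread("pics/wrist1.png")
cv2.imwrite("pics/w1a.png",cv2.resize(t[90:215,70:225],None,fx=4.8,fy=4.8,interpolation=cv2.INTER_NEAREST))
cv2.imwrite("pics/w1b.png",cv2.resize(t[220:345,220:315],None,fx=4.8,fy=4.8,interpolation=cv2.INTER_NEAREST))
E
```

```text
(no output)
```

View pics/w1a.png

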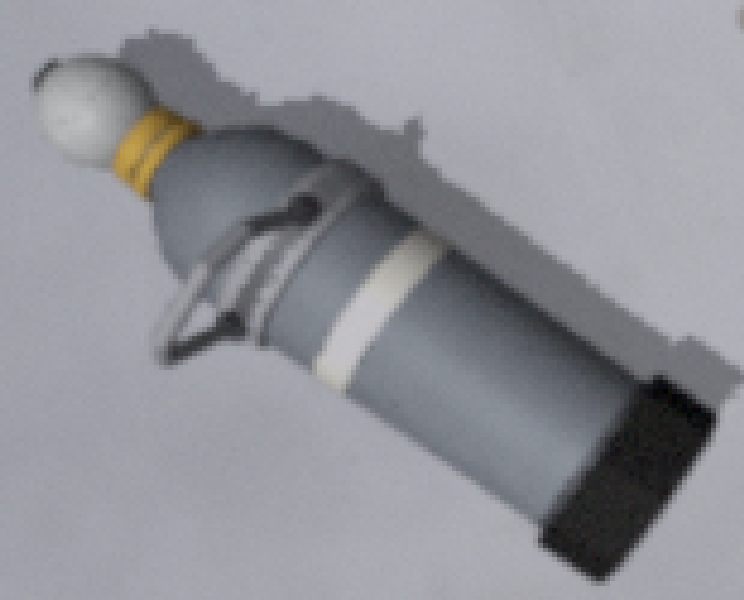

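View pics/w1b.png

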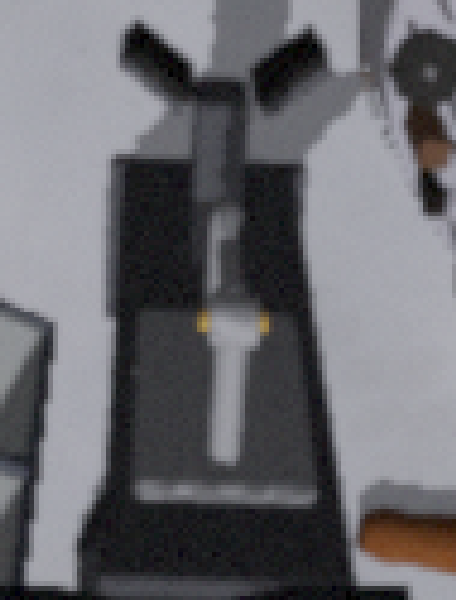

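```bash
python3 - <<'E'
from h import *
W=dict(np.load("w1.npz"));T=cam('top');S=cam('scene')
a=lambda x,y:(70+x/4.8-.4,90+y/4.8-.4)
b=lambda x,y:(220+x/4.8-.4,220+y/4.8-.4)
cw=a(95,107)
print('cap W',onz(W,cw,.03),'T',onz(T,(342.3,243.7),.03),'S',onz(S,(308.5,290.3),.03))
print(tri(W,cw,T,(342.3,243.7)),tri(W,cw,S,(308.5,290.3)))
e=onz(W,a(660,497),.03);c=onz(W,cw,.03);d=e-c
print('end',e,'len',np.linalg.norm(d),'yaw',np.degrees(np.arctan2(d[1],d[0])))
# top-view boot end corners
tz=lambda x,y:(225+x/5-.4,125+y/5-.4)
e2=onz(T,(np.array(tz(378,337))+tz(308,412))/2,.035);print('end top',e2, np.degrees(np.arctan2(*(e2-c)[[1,0]])),np.linalg.norm((e2-c)[:2]))
L=onz(W,b(115,158),0);R=onz(W,b(300,163),0);print('base',L,R,np.linalg.norm(L-R))
h=tri(W,b(233,323),T,(245+20.8-.5,130+35-.5));print('hinge',h,onz(W,b(233,323),.149))
y=(L-R)/np.linalg.norm(L-R);x=np.array([y[1],-y[0],0]);print('yaw',np.degrees(np.arctan2(x[1],x[0])),'O from base',(L+R)/2-.088*x,'from hinge',h[0]-.043*x)
E
```

```text
cap W [ 0.38789564 -0.27363301  0.03      ] T [ 0.3897047  -0.27506456  0.03      ] S [ 0.38896277 -0.27336678  0.03      ]
(array([ 0.38878461, -0.27583347,  0.02597807]), np.float64(0.0017421472819116957)) (array([ 0.38814869, -0.27343821,  0.03078836]), np.float64(0.0006688908457428913))
end [ 0.52008324 -0.13586107  0.03      ] len 0.19093105698241133 yaw 46.185042601064765
end top [ 0.51872843 -0.13807952  0.035     ] 46.01524682474963 0.18839311954826166
base [ 0.64334265 -0.09841926  0.        ] [ 0.65277735 -0.0332454   0.        ] 0.06585321089153497
hinge (array([ 0.60177033, -0.05902489,  0.15062629]), np.float64(0.0006536137843331519)) [ 0.60304128 -0.05875152  0.149     ]
yaw 171.76296510701422 O from base [ 0.73515217 -0.07843997  0.        ] from hinge [ 0.64432673 -0.06518544  0.15062629]
```

```bash
python3 - <<'E'
from h import *
o=[180,0,-133.9]
cap=[.3887,-.2738]
robot.move_pose(cap+[.20],o)
print(robot.observe()['q'].round(0))
print(robot.line_to(cap+[.084],vel=.08,guard=15))
cv2.imwrite("pics/w2.png",robot.grab_frame("wrist"))
robot.set_gripper(0.0)
s=robot.observe();print(s['time'],s['gripper_width'],s['ft_force'],s['tool_pos'])
cv2.imwrite("pics/s2.png",robot.grab_frame("scene"))
E
```

```text
[-51. -16. -26.  80.   0. -97.]
False
6.125 0.028066470281070174 [-1.49464553  0.17336542  3.8089948 ] [ 0.38878428 -0.27392143  0.08429366]
```

View pics/w2.png

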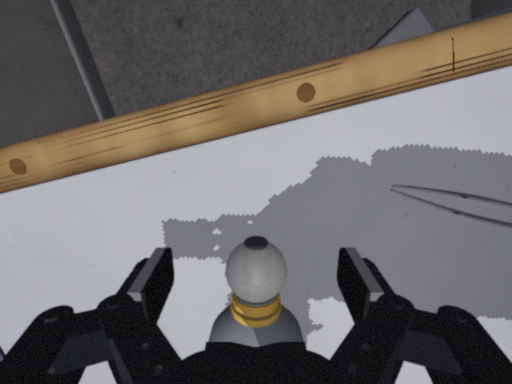

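View pics/s2.png

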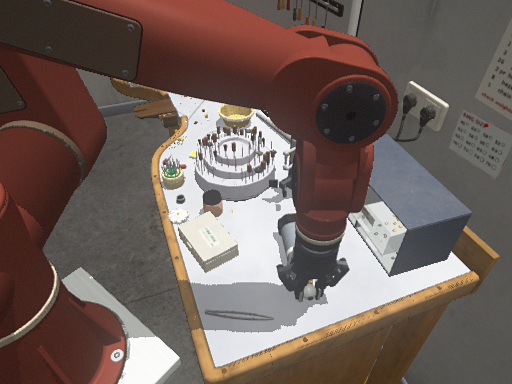

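The ball sits midway between the fingers at (256,271) and the gripper closed to 28 mm on it. Next I'll lift and let the bottle swing upright.

```bash
python3 - <<'E'
from h import *
for z in (.13,.19,.262):
    robot.line_to([.3887,-.2738,z],vel=.06)
    s=robot.observe();print(s['time'],s['gripper_width'],s['ft_force'].round(1),s['torque'].round(2))
cv2.imwrite("pics/s3.png",robot.grab_frame("scene")); cv2.imwrite("pics/t3.png",robot.grab_frame("top"))
E
```

```text
7.0917 0.028425270787856876 [-0.1 -1.5 -2.9] [-0.52  0.23 -0.12]
8.2417 0.028020561917486888 [-2.6 -1.9 -0.3] [-0.69  0.49 -0.09]
9.5917 0.027922826264549245 [-0.8  0.1 -5.1] [-0.2   0.13 -0.03]
```

View pics/s3.png

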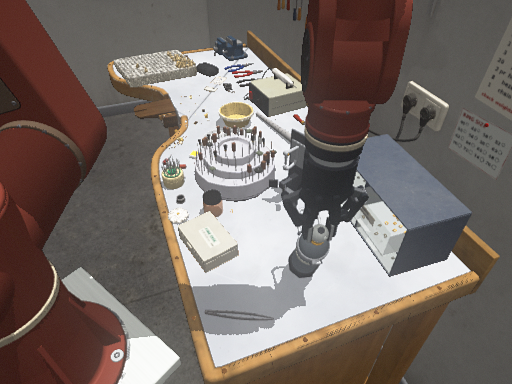

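```bash
cat >> h.py <<'E'
YB=-7.5
_b=np.radians(YB); BX=np.array([np.cos(_b),np.sin(_b),0]); BY=np.array([-BX[1],BX[0],0]); O=np.array([.5592,-.0535,0])
def P(x,y,z): return (O+BX*x+BY*y+np.array([0,0,z])).tolist()
def st(m=''):
    s=robot.observe(); F=s['ft_force'];p=s['tool_pos']-O
    print(m,'t%.1f'%s['time'],'w%.4f'%s['gripper_width'],'F',np.round([F@BX,F@BY,F[2]],1),'M',s['torque'].round(2),'tcp',np.round([p@BX,p@BY,p[2]],4)); return s
E
python3 - <<'E'
from h import *
robot.move_pose([.43,-.2,.265],[180,0,-160]); st()
robot.move_pose(P(-.08,0,.265),[180,0,180+YB]); s=st(); print(s['q'].round(0))
robot.pause(.5); st()
cv2.imwrite("pics/s4.png",robot.grab_frame("scene")); cv2.imwrite("pics/t4.png",robot.grab_frame("top"));cv2.imwrite("pics/w4.png",robot.grab_frame("wrist"))
t=cv2.imread("pics/s4.png");cv2.imwrite("pics/s4z.png",cv2.resize(t[110:260,200:360],None,fx=4,fy=4))
E
```

```text
t10.3 w0.0281 F [-1.3 -0.7 -4.8] M [-0.11  0.32 -0.  ] tcp [-0.1091 -0.1623  0.2648]
 t11.2 w0.0278 F [ 0.6 -0.6 -5.2] M [-0.03  0.2  -0.02] tcp [-0.0799 -0.001   0.2649]
[-21. -15. -19.  87.  -0. -13.]
 t11.7 w0.0277 F [ 0.8  0.  -4.4] M [-0.    0.15 -0.02] tcp [-8.00e-02 -2.00e-04  2.65e-01]
```

View pics/s4z.png

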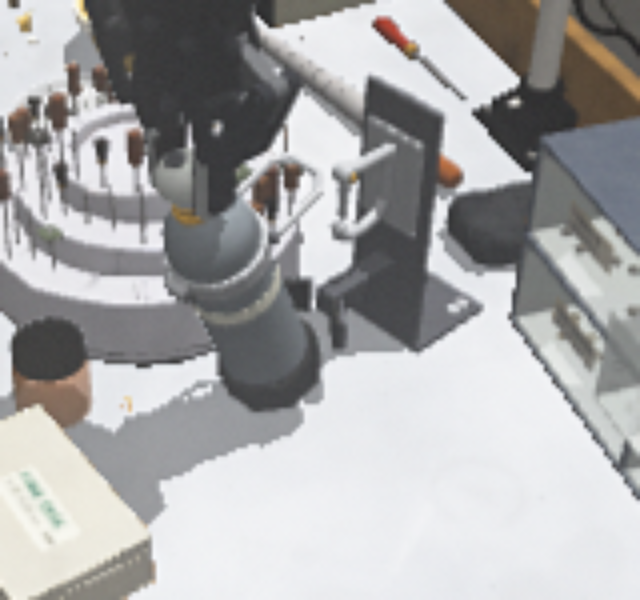

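View pics/w4.png

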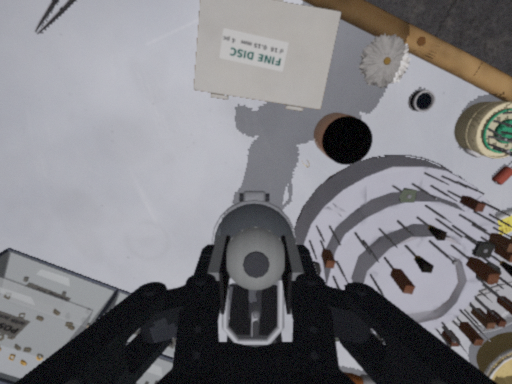

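The bottle leans back by about 0.35 rad with its foot ahead, because friction in the pads holds it. I'll back off, touch the foot down and drag forward so that the foot lags until the bottle is upright.

```bash
python3 - <<'E'
from h import *
robot.line_to(P(-.15,0,.265),vel=.1); robot.pause(.3); s0=st('free'); f0=s0['ft_force'][2]
z=.265
print(robot.line_to(P(-.15,0,.236),vel=.03,guard=2.5)); s=st('contact'); z=s['tool_pos'][2]
x=-.15
for i in range(9):
    x+=.008
    robot.line_to(P(x,0,z),vel=.06); s=st(); n=s['ft_force'][2]-f0
    if n<2: z-=.001
    if n>5: z+=.001
cv2.imwrite("pics/s5.png",robot.grab_frame("scene"))
t=cv2.imread("pics/s5.png");cv2.imwrite("pics/s5z.png",cv2.resize(t[110:260,200:360],None,fx=4,fy=4))
E
```

```text
free t12.9 w0.0278 F [-0.2 -0.4 -5.1] M [ 0.03  0.2  -0.01] tcp [-0.1499  0.      0.2649]
True
contact t13.6 w0.0279 F [-2.4 -0.8  5. ] M [0.11 0.63 0.  ] tcp [-1.504e-01  1.000e-04  2.438e-01]
 t13.9 w0.0280 F [-2.5  2.1 10.3] M [0.71 0.88 0.07] tcp [-1.415e-01  1.000e-04  2.453e-01]
 t14.2 w0.0282 F [-2.2  1.7  6.8] M [0.53 0.62 0.01] tcp [-1.335e-01  1.000e-04  2.458e-01]
 t14.5 w0.0279 F [-1.3  1.1  6.3] M [ 0.19  0.5  -0.01] tcp [-0.1258 -0.      0.2463]
 t14.8 w0.0279 F [-0.7 -0.7  1.6] M [-0.24  0.56 -0.03] tcp [-1.181e-01 -1.000e-04  2.467e-01]
 t15.1 w0.0282 F [ 0.7 -1.  -5.2] M [ 0.    0.05 -0.02] tcp [-1.102e-01  1.000e-04  2.472e-01]
 t15.4 w0.0280 F [-0.3  0.5  0. ] M [0.22 0.46 0.02] tcp [-0.1021  0.      0.2469]
 t15.6 w0.0279 F [ 0.7  0.1 -3.9] M [ 0.05 -0.    0.02] tcp [-0.0938 -0.      0.2476]
 t15.9 w0.0282 F [-0.6  0.5  0. ] M [0.11 0.48 0.05] tcp [-0.086  0.     0.247]
 t16.2 w0.0283 F [ 0.6  0.6 -4.3] M [ 0.01 -0.01 -0.03] tcp [-0.0778 -0.      0.2476]
```

View pics/s5z.png

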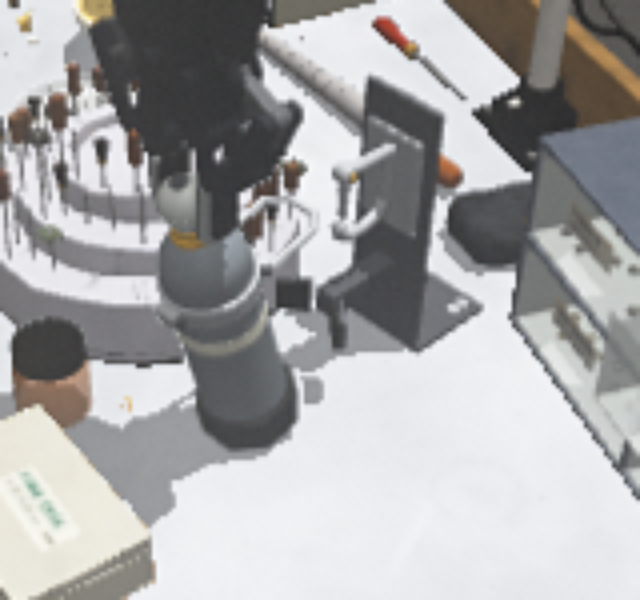

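```bash
python3 - <<'E'
from h import *
robot.line_to(P(-.08,0,.258),vel=.1)
robot.line_to(P(-.15,0,.258),vel=.12); robot.pause(.2); f0=st('free')['ft_force'][2]
print(robot.line_to(P(-.15,0,.240),vel=.03,guard=2.5)); s=st('contact'); z=s['tool_pos'][2]; x=-.15
for i in range(7):
    x+=.01; robot.line_to(P(x,0,z),vel=.06); s=st(); n=s['ft_force'][2]-f0
    if n<4: z-=.001
    if n>10: z+=.001
cv2.imwrite("pics/s6.png",robot.grab_frame("scene"))
t=cv2.imread("pics/s6.png");cv2.imwrite("pics/s6z.png",cv2.resize(t[110:260,200:360],None,fx=4,fy=4))
E
```

```text
free t17.4 w0.0279 F [ 0.8  0.3 -4.3] M [0.06 0.14 0.03] tcp [-0.1497 -0.      0.2578]
True
contact t17.9 w0.0282 F [-0.7  0.1  3.6] M [-0.06  0.29 -0.02] tcp [-1.499e-01 -1.000e-04  2.464e-01]
 t18.2 w0.0283 F [-0.4 -0.5  5.6] M [-0.08  0.52 -0.  ] tcp [-1.398e-01 -1.000e-04  2.468e-01]
 t18.5 w0.0280 F [-1.  -1.7  3.4] M [-0.35  0.49  0.01] tcp [-1.300e-01 -1.000e-04  2.464e-01]
 t18.8 w0.0283 F [-0.5 -0.7 -1.4] M [-0.1   0.45 -0.02] tcp [-1.203e-01  1.000e-04  2.458e-01]
 t19.2 w0.0281 F [-1.   0.1 -3.5] M [-0.    0.44  0.03] tcp [-1.103e-01  1.000e-04  2.450e-01]
 t19.5 w0.0278 F [-1.1 -0.7 -2.1] M [0.08 0.61 0.08] tcp [-0.1001  0.      0.2444]
 t19.8 w0.0281 F [-3.3  1.9  5.6] M [0.69 0.8  0.01] tcp [-8.960e-02  2.000e-04  2.445e-01]
 t20.1 w0.0278 F [-2.9  0.9  6.3] M [0.56 0.67 0.05] tcp [-7.950e-02  1.000e-04  2.444e-01]
```

View pics/s6z.png

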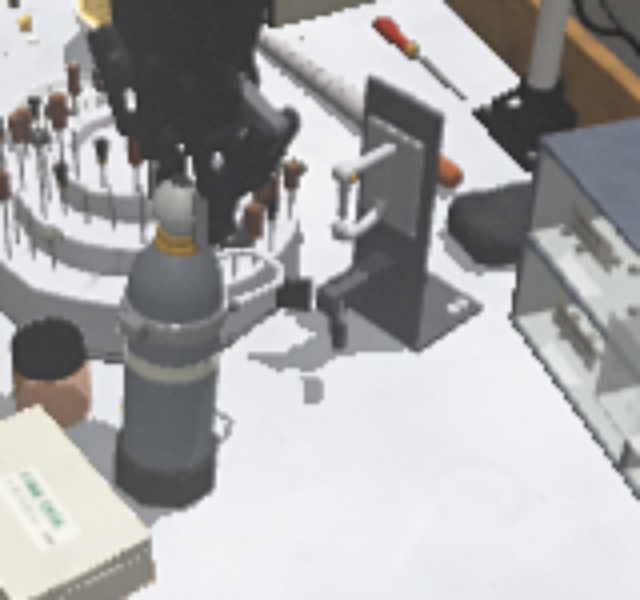

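```bash
python3 - <<'E'
from h import *
S=cam('scene')
for p in [P(-.0795,0,.1904),P(-.0795,0,.04),P(-.0795,0,0),P(0,0,0),P(.043,0,.149)]:
    print(((proj(S,p)+.5-[200,110])*4).round(0))
E
```

```text
[193. 198.]
[196. 402.]
[197. 449.]
[288. 387.]
[347. 171.]
```

```bash
python3 - <<'E'
from h import *
robot.line_to(P(-.097,0,.2442),vel=.05); st()
robot.set_gripper(.085); st('open')
robot.line_to(P(-.097,0,.30),vel=.12)
robot.pause(.3)
c=cam('wrist'); np.savez("w7.npz",**c); cv2.imwrite("pics/w7.png",robot.grab_frame("wrist"))
cv2.imwrite("pics/s7.png",robot.grab_frame("scene"));cv2.imwrite("pics/t7.png",robot.grab_frame("top"))
t=cv2.imread("pics/s7.png");cv2.imwrite("pics/s7z.png",cv2.resize(t[110:260,200:360],None,fx=4,fy=4))
E
```

```text
t20.6 w0.0280 F [ 0.  -0.1 -3.9] M [ 0.03 -0.06 -0.03] tcp [-9.720e-02 -1.000e-04  2.439e-01]
open t21.2 w0.0847 F [-0.6 -0.2  0.1] M [-0.    0.02  0.02] tcp [-0.097   0.      0.2443]
```

View pics/s7z.png

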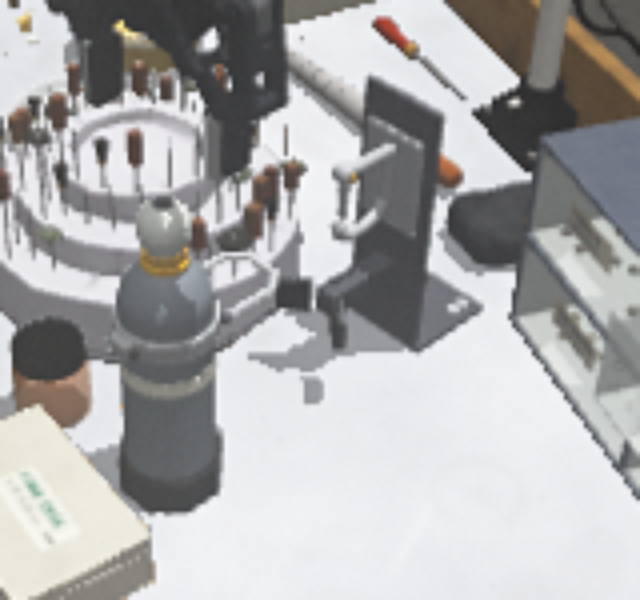

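View pics/w7.png

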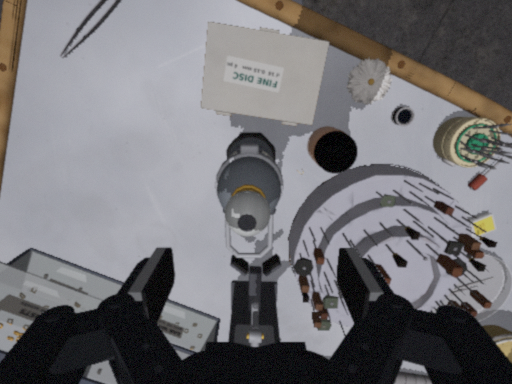

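The bottle stands alone and upright with the ring towards the hook. The ball is near (248,208) in the wrist view and (240,167) in the scene view.

```bash
python3 - <<'E'
import cv2
t=cv2.imread("pics/w7.png")
cv2.imwrite("pics/w7z.png",cv2.resize(t[125:275,205:305],None,fx=4,fy=4,interpolation=cv2.INTER_NEAREST))
E
```

```text
(no output)
```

View pics/w7z.png

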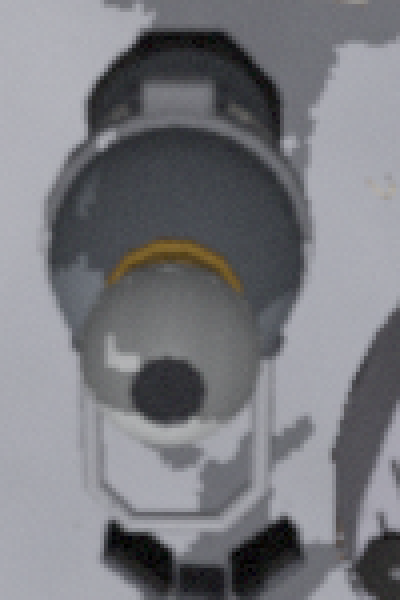

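```bash
python3 - <<'E'
from h import *
W=dict(np.load("w7.npz"));S=cam('scene')
def b(p): p=np.array(p)-O; return np.round([p@BX,p@BY,p[2]],4)
ball=(247.4,213.1)
print('ball',b(onz(W,ball,.19)),b(onz(S,(240,166.9),.19)),[b(x) if np.ndim(x) else x for x in tri(W,ball,S,(240,166.9))])
r=onz(W,(250.4,254.6),.125);print('ring',b(r), 'dir', np.degrees(np.arctan2(*(b(r)-b(onz(W,ball,.19)))[[1,0]])))
l=onz(W,(205+92/4-.4,125+440/4-.4),.125);q=onz(W,(205+264/4-.4,125+440/4-.4),.125);print('ring sides',b(l),b(q))
print('hinge W',b(onz(W,(205,125),.149)))
E
```

```text
ball [-0.1039 -0.0046  0.19  ] [-0.1092 -0.0085  0.19  ] [array([-0.1037, -0.0042,  0.1857]), np.float64(0.003159040252763449)]
ring [-0.0322 -0.0039  0.125 ] dir 0.5593552506912259
ring sides [-0.0539 -0.0254  0.125 ] [-0.0539  0.0154  0.125 ]
hinge W [-0.1583 -0.037   0.149 ]
```

```bash
python3 - <<'E'
from h import *
o=[180,0,90+YB]
robot.move_pose(P(-.104,-.0045,.30),o); print(robot.observe()['q'].round(0))
print(robot.line_to(P(-.104,-.0045,.2435),vel=.08,guard=8)); st()
robot.set_gripper(0.0); st('grip')
robot.line_to(P(-.104,-.0045,.2465),vel=.03); robot.pause(.2); st('lift')
cv2.imwrite("pics/s8.png",robot.grab_frame("scene"));
t=cv2.imread("pics/s8.png");cv2.imwrite("pics/s8z.png",cv2.resize(t[110:260,200:360],None,fx=4,fy=4))
E
```

```text
[-22. -19. -18.  91.   0.  75.]
False
 t24.6 w0.0851 F [-0.1 -0.7  0.2] M [-0.03  0.01 -0.01] tcp [-0.1038 -0.0045  0.2439]
grip t25.1 w0.0282 F [-0.4 -0.4  5.6] M [ 0.1   0.14 -0.  ] tcp [-0.1038 -0.0045  0.244 ]
lift t25.6 w0.0282 F [ 0.4 -0.3 -4.7] M [ 0.    0.03 -0.04] tcp [-0.1042 -0.0044  0.246 ]
```

View pics/s8z.png

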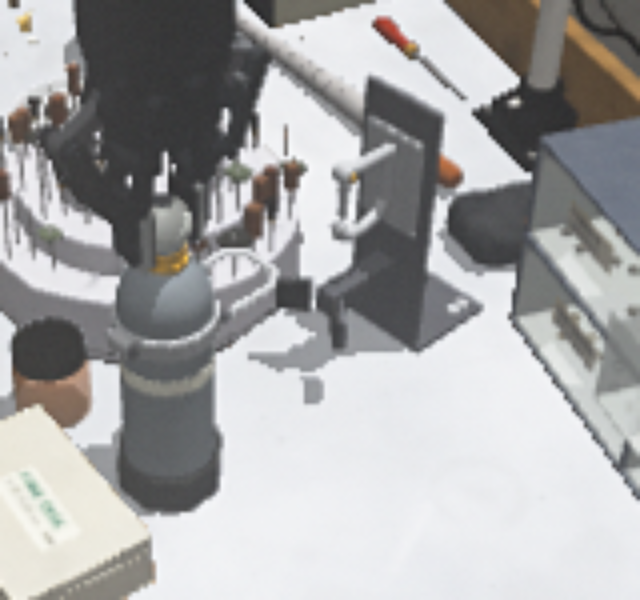

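```bash
python3 - <<'E'
from h import *
robot.line_to(P(-.05,0,.2465),vel=.06); robot.pause(.2); st('pre')
for x in (-.042,-.034,-.027,-.02):
    g=robot.line_to(P(x,0,.2465),vel=.03,guard=14); st(str(g))
    if g: break
cv2.imwrite("pics/s9.png",robot.grab_frame("scene"));
t=cv2.imread("pics/s9.png");cv2.imwrite("pics/s9z.png",cv2.resize(t[110:260,200:360],None,fx=4,fy=4))
E
```

```text
pre t26.9 w0.0283 F [-0.5  0.3 -4.5] M [-0.04 -0.03 -0.01] tcp [-0.0502 -0.      0.2466]
False t27.3 w0.0284 F [-0.1  1.1 -3.9] M [-0.02 -0.01 -0.01] tcp [-0.0419 -0.      0.2464]
False t27.7 w0.0280 F [-0.3  0.7 -4.6] M [ 0.02  0.12 -0.01] tcp [-0.034   0.      0.2464]
False t28.1 w0.0282 F [-5.5  0.4 -2.8] M [ 0.14  1.26 -0.02] tcp [-0.0274  0.      0.2462]
False t28.5 w0.0278 F [-5.8  0.5 -6.4] M [0.12 1.53 0.02] tcp [-2.080e-02  2.000e-04  2.456e-01]
```

View pics/s9z.png

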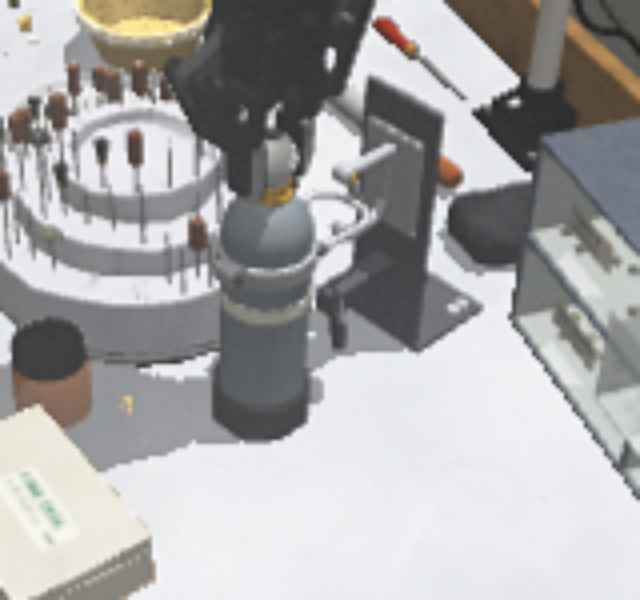

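The ring is passing the gate at only about 6 N and the bottle is almost upright. I'll keep pushing.

```bash
python3 - <<'E'
from h import *
for x in (-.014,-.009,-.005,-.001,.002):
    g=robot.line_to(P(x,0,.2462),vel=.02,guard=12); st(str(g))
    if g: break
cv2.imwrite("pics/s10.png",robot.grab_frame("scene"));
t=cv2.imread("pics/s10.png");cv2.imwrite("pics/s10z.png",cv2.resize(t[110:260,200:360],None,fx=4,fy=4,interpolation=cv2.INTER_CUBIC))
E
```

```text
False t29.0 w0.0279 F [-5.2 -0.6 -7. ] M [0.19 1.53 0.02] tcp [-1.49e-02  2.00e-04  2.45e-01]
False t29.4 w0.0284 F [ -3.   -0.5 -10.2] M [0.17 1.14 0.02] tcp [-9.60e-03  1.00e-04  2.45e-01]
False t29.7 w0.0280 F [  1.8   0.7 -14.4] M [0.11 0.18 0.01] tcp [-0.0047  0.      0.2457]
False t30.1 w0.0281 F [ 0.2  0.7 -3.8] M [0.12 0.03 0.01] tcp [-1.000e-04 -1.000e-04  2.474e-01]
False t30.4 w0.0283 F [-3.4  0.9 -1.6] M [0.21 1.01 0.  ] tcp [0.002  0.     0.2466]
```

View pics/s10z.png

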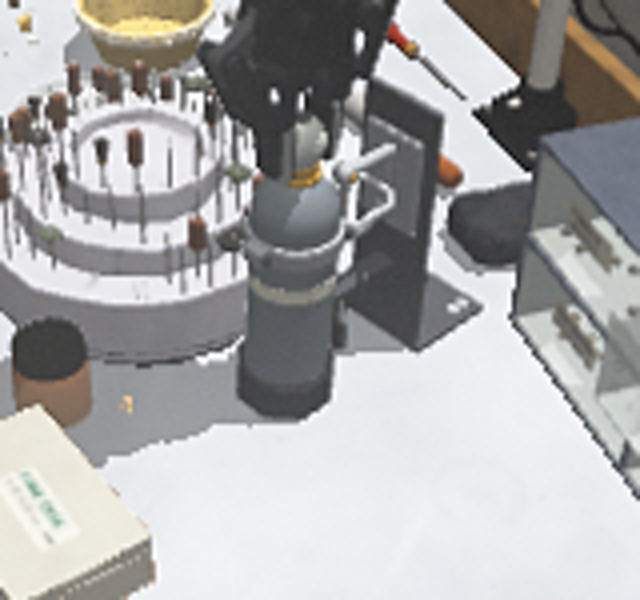

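```bash
python3 - <<'E'
from h import *
robot.line_to(P(-.001,0,.2462),vel=.02); st()
print(robot.line_to(P(-.001,0,.2425),vel=.015,guard=4)); st('down')
robot.pause(.2)
for n in("scene","top","wrist"):
    cv2.imwrite(f"pics/{n}11.png",robot.grab_frame(n))
t=cv2.imread("pics/scene11.png");a=cv2.resize(t[130:220,255:315],None,fx=6.5,fy=6.5,interpolation=cv2.INTER_CUBIC)
t=cv2.imread("pics/top11.png");b=cv2.resize(t[130:220,235:295],None,fx=6.5,fy=6.5,interpolation=cv2.INTER_CUBIC)
cv2.imwrite("pics/z11.png",np.hstack([a,b]))
E
```

```text
t30.7 w0.0282 F [-0.3 -0.2 -4.5] M [ 0.02 -0.    0.03] tcp [-0.0009 -0.      0.2462]
True
down t31.0 w0.0278 F [-1.   1.3  4.6] M [ 0.24  0.09 -0.  ] tcp [-8.000e-04  1.000e-04  2.441e-01]
```

View pics/z11.png

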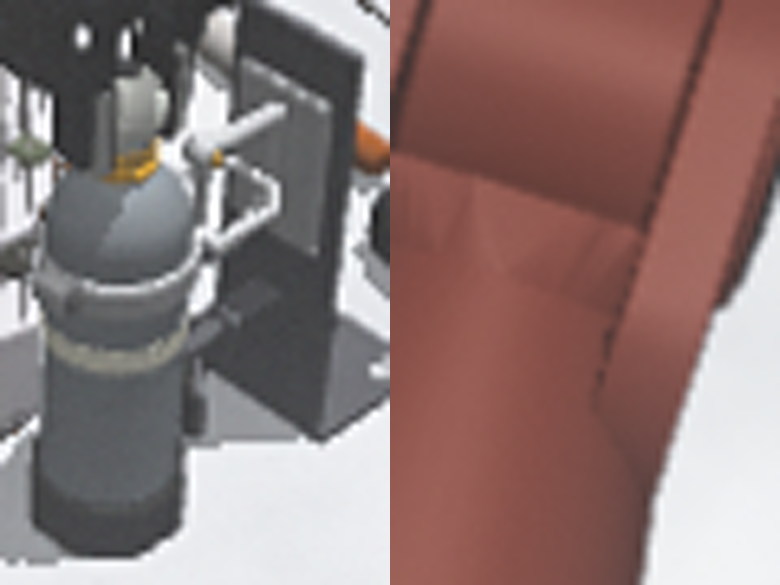

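View pics/wrist11.png

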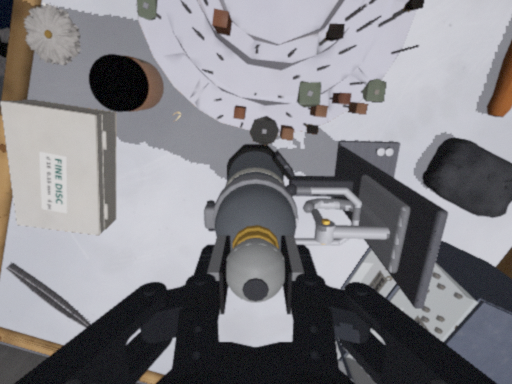

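```bash
python3 - <<'E'
import cv2
t=cv2.imread("pics/wrist11.png")
cv2.imwrite("pics/w11z.png",cv2.resize(t[165:265,270:400],None,fx=6,fy=6,interpolation=cv2.INTER_CUBIC))
E
```

```text
(no output)
```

View pics/w11z.png

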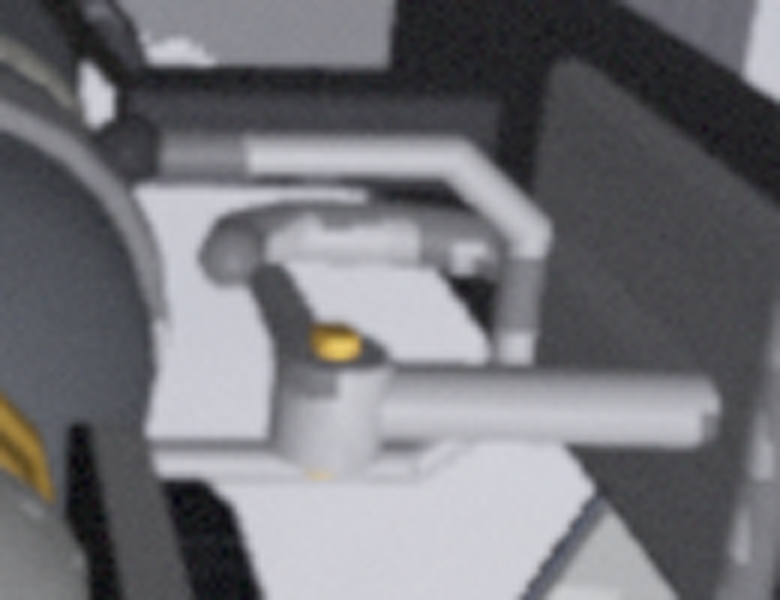

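The gate hangs shut onto the nose with the ring bar behind it. I'll ease back about 6 mm for margin, set the bottle down and release it.

```bash
python3 - <<'E'
from h import *
robot.line_to(P(-.001,0,.2462),vel=.03)
robot.line_to(P(-.008,0,.2462),vel=.02,guard=4); st()
p=robot.observe()['tool_pos']; 
robot.line_to([p[0],p[1],.2425],vel=.015,guard=4); st('down')
robot.set_gripper(.085); st('open')
p=robot.observe()['tool_pos']
print(robot.line_to([p[0],p[1],.31],vel=.08,guard=6)); st()
robot.move_pose(P(-.12,.0,.36),[180,0,180+YB]); robot.pause(.3)
c=cam('wrist');np.savez('w12.npz',**c)
for n in("wrist","scene","top"):
    cv2.imwrite(f"pics/{n}12.png",robot.grab_frame(n))
t=cv2.imread("pics/scene12.png");a=cv2.resize(t[115:225,240:320],None,fx=5,fy=5,interpolation=cv2.INTER_CUBIC)
t=cv2.imread("pics/wrist12.png");b=cv2.resize(t[140:250,225:305],None,fx=5,fy=5,interpolation=cv2.INTER_CUBIC)
cv2.imwrite("pics/z12.png",np.hstack([a,b]))
E
```

```text
t32.1 w0.0280 F [ 0.2  0.2 -4.2] M [-0.01 -0.01  0.01] tcp [-0.0081  0.      0.2462]
down t32.4 w0.0282 F [-0.4  0.6  3.8] M [ 0.05  0.06 -0.02] tcp [-0.0079 -0.      0.2441]
open t32.9 w0.0851 F [-0.2  0.8 -0.4] M [-0.    0.01 -0.01] tcp [-8.600e-03  1.000e-04  2.426e-01]
False
 t33.9 w0.0849 F [ 0.   0.1 -0.3] M [-0.    0.04 -0.02] tcp [-8.800e-03  2.000e-04  3.094e-01]
```

View pics/z12.png

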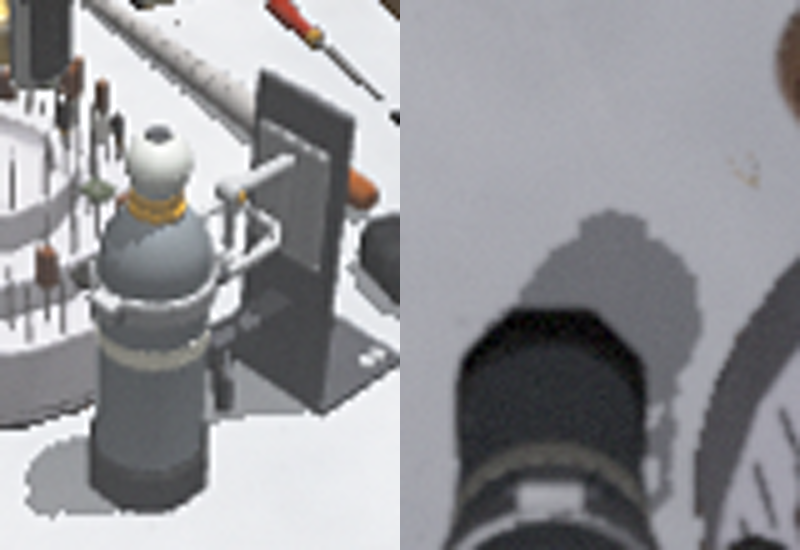

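View pics/wrist12.png

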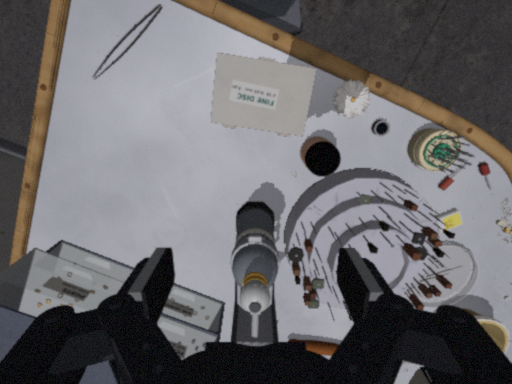

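```bash
python3 - <<'E'
from h import *
S=cam('scene');W=dict(np.load('w12.npz'))
def b(p): p=np.array(p)-O; return np.round([p@BX,p@BY,p[2]],4)
print('ball',b(onz(S,(271.6,146.6),.19)),'W',b(onz(W,(254.5,293),.19)))
print('ring',b(onz(S,(292.4,160.2),.125)))
T=cam('top');t=cv2.imread('pics/top12.png');t0=cv2.imread('pics/top0.png')
print('jar/pot diff',[int(cv2.absdiff(t,t0)[y-12:y+12,x-12:x+12].mean()) for x,y in((228,224),(171,219))])
print('pot W',onz(W,(437,150),.085),'jar W',onz(W,(323,158),.057))
E
```

```text
ball [-0.0092 -0.0014  0.19  ] W [-0.0123 -0.0002  0.19  ]
ring [ 0.0553 -0.011   0.125 ]
jar/pot diff [84, 11]
pot W [0.45242131 0.18276537 0.085     ] jar W [0.4513797  0.05143777 0.057     ]
```

```bash
python3 - <<'E'
import cv2
a=cv2.imread('pics/scene0.png');b=cv2.imread('pics/scene12.png');d=cv2.absdiff(a,b)
print(d[155:190,158:187].mean(),d[185:218,198:225].mean())
cv2.imwrite('pics/cmp.png',cv2.resize(cv2.hconcat([a[140:260,140:320],b[140:260,140:320]]),None,fx=2.2,fy=2.2))
E
```

```text
1.3103448275862069 1.359521137298915
```

View pics/cmp.png

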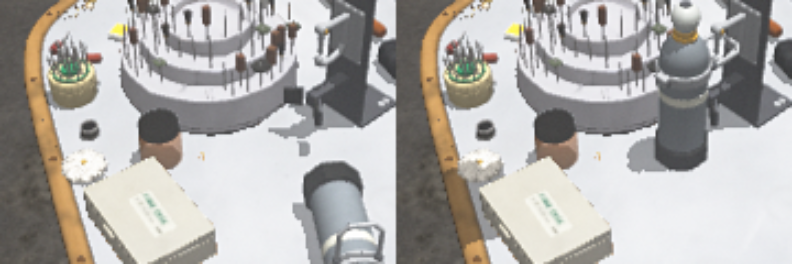

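The jar and the pot look the same before and after (mean difference about 1.3 grey levels), and the bottle is upright and hooked on. I'll hand the job in.

```bash
python3 - <<'E'
from h import *
robot.pause(.5); st(); print(robot.job_done())
E
```

```text
t36.3 w0.0847 F [0.6 0.2 0.5] M [ 0.    0.03 -0.05] tcp [-0.12 -0.    0.36]
the job is handed in; nothing more can be done
None
```

The bottle is standing upright on the bench and hooked into its bracket, with the gate shut behind the ring. I handed the job in at about 36 s, and no verdict was reported.

**What I did:**
1. I gripped the bottle by its ball cap and lifted it. Friction in the pads left it leaning back about 0.35 rad, so I touched the foot down and dragged it forward until it was upright. The first drag left some lean, and the second fixed it.
2. I released it and gripped the cap again with the jaws along the push direction, so the bottle could not swivel under the push.
3. I pushed it in about 2 mm clear of the bench. Force along the push peaked at about 6 N in the readings I took. The force dropped away at the point where the gate should snap shut.
4. I eased back about 7 mm for margin, set the bottle down, released it and backed the arm off.

**Last checks:**
- **Hook and gate:** a wrist picture taken while I still held the bottle showed the gate down on the nose with the ring behind it. A scene picture after release agreed.
- **Ring position:** from the ball on two views, the ring's bar is about 0 to 3 mm behind the seat along x. A rougher direct reading put it about 5 mm in front and 11 mm sideways. Both are inside the limits.
- **Jar and pot:** both are unchanged in the scene pictures from before and after. Two checks disagreed:
  - My wrist-view reading of the pot was about 25 mm off the first measurement. I put that down to a poor pixel pick at the edge of the view.
  - The top-view comparison at the jar also showed a large difference, probably because the arm was in that view. The wrist reading of the jar agreed within 4 mm.

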